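# Release the die carriage with the key pair

### The job

Free the locked die carriage: with one fingertip on each of the two orange keys, press both keys down together and hold them down until the spring carriage with the clamped die has glided out as far as it goes, then let go of the keys and move clear. Leave the carriage to its own spring (do not touch it) and leave everything else on the bench where it lies; nothing is to be picked up.

Things in the scene. Friction and masses are not known exactly. Their poses are not given: they have to be found in the camera images.
- unit: release unit, fixed to the bench: grey base plate 250 x 130 x 15 mm with a white tower 105 x 130 mm (along x, y) on its rear part, tower top 65 mm above the bench. Origin on the bench; z is up, x points to the rear (tower side) and y to the left key. The plate spans x -150 to +100 mm, the tower x -5 to +100 mm, both y -65 to +65 mm. The aluminium carriage stands in front of the tower and slides out in the unit's -x direction.
- key_left_top (a point): centre of the top face of the left orange key (unit frame x 25, y +30 mm), 79 mm above the bench while up: a flat round cap 24 mm in diameter standing 14 mm above the tower top. The two keys stand 60 mm apart centre to centre (36 mm of free space between the caps), in a line along the unit's y axis. The point moves down with the key.
- key_right_top (a point): the same for the right orange key (unit frame x 25, y -30 mm)
- key_left (a joint): downward travel of the left key in m: 0 up, 0.010 fully down. Sprung: 2 N to start moving, 6 N fully down. It returns by itself. Beyond 0.006 its stem frees the carriage; each key blocks the carriage on its own, so both must be down at once.
- key_right (a joint): the same for the right key
- carriage (a joint): travel of the carriage in m: 0 locked in, 0.062 fully out. With both keys down its spring (about 4 N, damped) drives it out in about 3 s. If a key comes up before about 0.059 that key's stem brakes the carriage and stays about half down; pressing both again lets it go on. Fully out, the keys spring all the way up and the carriage stays out.
- die_tip (a point): top of the grey stone die, held by a toggle clamp with a red handle on the aluminium model holder of the carriage, 78 mm above the bench; moves with the carriage (unit frame x -43 mm locked, -105 mm fully out). The carriage is 60 x 110 mm, its clamp handle reaches 84 mm above the bench.
- casting: loose gold-tone casting button, 29 mm across, 18 mm high, beside the unit; bystander, origin under its centre
- spare_die: loose grey stone die, 25 mm across, 32 mm high, beside the unit; bystander, origin under its centre
- burr_box: loose closed teal plastic box 70 x 110 x 35 mm; bystander, origin under its centre
- palette: loose milky porcelain palette 90 x 130 x 9 mm; bystander, origin under its centre
- jar: loose closed jar 48 mm across, 60 mm high; bystander, origin under its centre
- brush: loose brush 160 mm long, lying; bystander
- dish: loose white dish 64 mm across, 30 mm high; bystander, origin under its centre

How it is judged:
On the way, in this order (a step that is already met when the one before it is completed fails the run):
1. both keys are held down together, each by a finger, the carriage not yet out (value of joint each of key_left, key_right above 0.005 m and contact force between each of key_left, key_right and the fingers above 0.5 N and value of joint carriage below 0.045 m), for 0.2 s.
2. the carriage is fully out with both keys still held down (value of joint each of key_left, key_right above 0.005 m and value of joint carriage above 0.058 m), for 0.1 s.
At the end, for the whole second after the job is handed in: the carriage is fully out (within 4 mm of its stop), both keys have sprung back up (within 2 mm), and every loose thing lies within 15 mm of where it was (value of joint carriage above 0.058 m and value of joint each of key_left, key_right below 0.002 m and distance of each of casting, spare_die, burr_box, palette, jar, brush, dish from where it was at the start of the episode below 0.015 m); the robot touches nothing.
It fails at once if the fingers or the arm push or pull the carriage (over 1 N) (contact force between carriage and the fingers above 1 N or contact force between carriage and the arm above 1 N).
It fails at once if a loose thing is lifted or moved more than 15 mm (distance of any of casting, spare_die, burr_box, palette, jar, brush, dish from where it was at the start of the episode above 0.015 m).
It also fails if it takes over 32 s, if anything falls off the work surface, if the arm or the gripper's body presses on something with over 40 N, if the wrist force passes 120 N, or if a joint passes its speed limit or range.

### The arm

A 7-joint arm with a two-finger parallel gripper is mounted at the origin on the work surface. World frame = base frame: x ahead of the robot, y to its left, z up, the work surface at z = 0. Lengths are in m, angles in rad, forces in N, time in s.
With the tool pointing down it reaches from about 0.4 to 0.9 m from the base axis. Payload 5.6 kg.
Tool frame: the origin (TCP) lies midway between the tips of the shut fingers; the grasp point (between the pads) lies 19 mm behind it; z points along the fingers, y is the line along which they close (so a half turn about z gives the same grasp; the last joint's range is limited). The gripper opens to 92 mm and grips with 3 to 60 N. Pads are 20 mm wide; open, the fingers measure 128 mm over their backs; the gripper's body (75 mm by 189 mm) begins 69 mm behind the grasp point.
Start: joints at [-1.366, 0.468, -0.012, 1.603, 0.006, 1.071, -0.056], TCP at [0.159, 0.63, 0.215] pointing down, gripper open.
Joint ranges: [-2.53, 2.53], [-0.31, 2.02], [-1.57, 1.55], [0.28, 2.44], [-1.29, 4.43], [0.15, 1.84], [-2.92, 2.92]. Speed limits (rad/s): [2.57, 2.57, 3.14, 3.14, 3.14, 3.14, 3.14].

### API

Orientations are given as a 3x3 rotation matrix whose columns are the frame's x, y, z axes.
In Python, from station import env, effector, solver, viewer, workorder, search_frame, tip_of gives the robot as it stands. Calls block until the motion is done:
- env.reach(position, orientation): joint-space move of the TCP to a pose.
- env.movel(position, frame=None, rate=0.15): straight line of the TCP; frame=None keeps the orientation; rate is the mean speed in m/s.
- env.goto_joints(angles): joint-space move.
- effector.release() and effector.grasp(squeeze=None): open the fingers fully, or close them until they stop; squeeze is the grip in N (None keeps the last).
- env.pause(seconds).
- solver.inverse_kinematics(position, orientation): joint angles nearest the present ones, or None.
- env.sense(): the state.
- viewer.read_camera(name): name is "scene" or "top" or "wrist"; returns (picture, depth): 420x560x3 uint8, red, green, blue; 420x560 float32, m along the optical axis (not along the pixel's ray), 0 where there is no reading.
- viewer.camera_info(name): a dict with "intrinsics" (3x3 intrinsics, pixels), "dist_coeffs" ([k1, k2, p1, p2, k3] as OpenCV has them; the pictures are not rectified), "eye" and "rotation" of the camera in the world; the wrist camera has in their place "T_tool_cam" (4x4, takes a point from camera to tool coordinates, whose origin is the TCP and whose axes are the flange's). Camera axes: x right, y up, looking along -z (the intrinsics and any distortion apply to the point x, -y, -z); pixel columns grow to the right and rows downward; lengths in m; the calibration is good to about 2 mm. A picture is of the moment at which its call begins: read the wrist's pose just before it. camera_info takes no time and is no camera call.
A pose or a line that the arm cannot do raises env.PlanningError and nothing moves.
- workorder.finish_job(): hands the job in; it is judged then, once.
Trained networks look in the newest picture that a camera, given by its name, has taken for a name from the list of things; names that differ only in an ending like _2 or _b are one class to them, and where a whole thing is asked for, a point or a joint stands for the part that bears it (a point fixed in the world has none). Each returns a list of dicts, best first, with "score" (0 to 1); they miss things now and then, are a little off and sometimes report something else, mostly with a low value. They report only what shows in the picture. A call takes as long as a camera call.
- search_frame(camera, name): "at" ([x, y, z] in m, in world coordinates, good to about 4 mm: the middle of the surface that is visible of it).
- tip_of(camera, name): "at" ([x, y, z] in m, in world coordinates, good to about 4 mm: a listed point, or the origin of a listed thing).
The state is a dict: "t": time; "joint_positions": joint angles; "joint_velocities": joint speeds; "tau": joint torques, N m; "ee_pos": TCP position; "tcp_rot": TCP orientation; "wrist_force": force on the tool from outside, world axes, zero at the start; "moment": the same for the moment, N m; "gripper_width": finger opening in m; "grasp_force": force on a finger pad.
Only numpy, scipy, OpenCV 4.12 (cv2) and the standard library are available. Lean on these libraries where they do the work, as an engineer would, in place of code of your own. Each camera call takes 0.05 s, during which the arm holds its last target. There are 200 camera calls.

## Working session

There is one attempt and no reset: what is moved stays moved. The work goes in short steps, each a Python script; the robot and the scene stay as the last script left them, time stands still between calls to the robot, and variables do not carry over. Pictures are saved under pics/ and viewed, at most 10 in all, crops included, and the job is handed in when it is done.

```bash
mkdir -p pics; python3 - <<'E'
from station import *
import cv2,numpy as np
for c in ("scene","top"):
    p,d=viewer.read_camera(c); cv2.imwrite(f"pics/{c}0.png",p[:,:,::-1]); np.save(f"pics/{c}d.npy",d)
    for n in ("key_left_top","key_right_top","die_tip","unit","jar","burr_box","dish"):
        print(c,n,[(np.round(r["at"],3),round(r["score"],2)) for r in tip_of(c,n)[:3]])
s=env.sense();print(s["t"],s["gripper_width"],s["ee_pos"],s["tcp_rot"],s["wrist_force"])
E
```

```text
scene key_left_top [(array([0.62 , 0.087, 0.081]), 0.48)]
scene key_right_top [(array([0.639, 0.031, 0.08 ]), 0.43)]
scene die_tip [(array([0.566, 0.039, 0.08 ]), 0.64), (array([0.62 , 0.085, 0.08 ]), 0.43)]
scene unit [(array([ 0.606,  0.054, -0.002]), 0.64)]
scene jar [(array([0.365, 0.501, 0.001]), 0.62)]
scene burr_box [(array([ 0.494,  0.451, -0.003]), 0.63)]
scene dish [(array([ 0.641, -0.405, -0.   ]), 0.86)]
top key_left_top [(array([0.615, 0.086, 0.081]), 0.52)]
top key_right_top [(array([0.639, 0.03 , 0.075]), 0.49)]
top die_tip [(array([0.564, 0.034, 0.075]), 0.95)]
top unit [(array([0.607, 0.051, 0.001]), 0.6)]
top jar [(array([0.359, 0.493, 0.   ]), 0.55)]
top burr_box [(array([ 0.491,  0.451, -0.001]), 0.83)]
top dish [(array([ 0.643, -0.401, -0.002]), 0.74)]
0.8 0.0920090548539914 [0.15944375 0.6301642  0.21461666] [[-9.69438890e-01  2.45332912e-01  3.10639937e-05]
 [ 2.45332914e-01  9.69438885e-01  9.61628623e-05]
 [-6.52272841e-06  1.00845039e-04 -9.99999995e-01]] [-0.24578187 -0.40006571 -0.09259951]
```

View pics/top0.png

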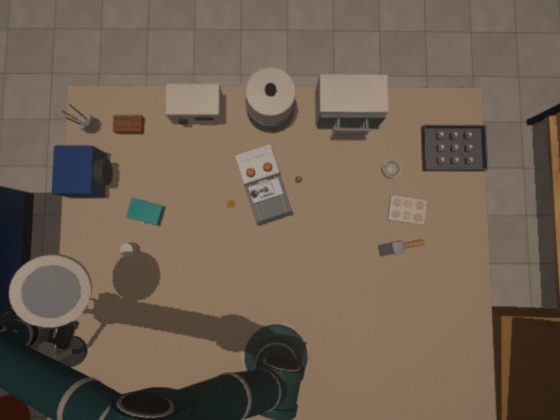

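View pics/scene0.png

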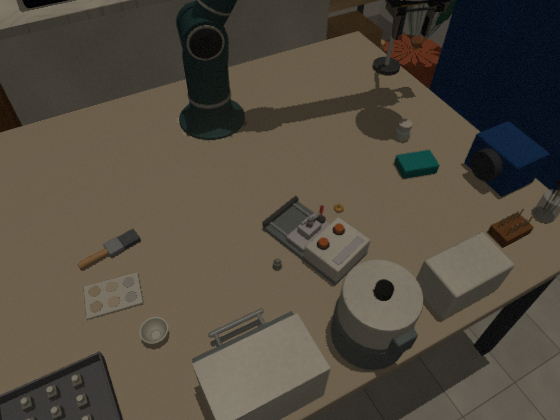

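```bash
cat > h.py <<'E'
from station import *
import cv2,numpy as np
def R(yaw):  # unit yaw; tool z down, tool y along unit y
    y=np.array([-np.sin(yaw),np.cos(yaw),0]);z=np.array([0,0,-1.]);return np.column_stack([np.cross(y,z),y,z])
def orange(name="wrist"):
    """world positions of the orange caps (top-face centre from pixels with the given plane z) """
    s=env.sense();p,d=viewer.read_camera(name);ci=viewer.camera_info(name)
    T=np.eye(4)
    if name=="wrist":
        W=np.eye(4);W[:3,:3]=s["tcp_rot"];W[:3,3]=s["ee_pos"];T=W@np.array(ci["T_tool_cam"])
    else: T[:3,:3]=ci["rotation"];T[:3,3]=ci["eye"]
    K=np.array(ci["intrinsics"]);D=np.array(ci["dist_coeffs"])
    hsv=cv2.cvtColor(p,cv2.COLOR_RGB2HSV)
    m=cv2.inRange(hsv,(4,150,90),(18,255,255))
    n,l,st,c=cv2.connectedComponentsWithStats(m)
    out=[]
    for i in range(1,n):
        if st[i,4]<(150 if name=="wrist" else 15):continue
        v,u=np.where(l==i);dd=d[v,u];ok=dd>0;u,v,dd=u[ok],v[ok],dd[ok]
        if len(u)==0: continue
        q=cv2.undistortPoints(np.column_stack([u,v]).astype(float)[:,None],K,D)[:,0]
        P=np.column_stack([q[:,0]*dd,-q[:,1]*dd,-dd])@T[:3,:3].T+T[:3,3]
        zt=np.percentile(P[:,2],90);top=P[P[:,2]>zt-.003]
        e=cv2.minEnclosingCircle((top[:,:2]*1000).astype(np.float32))
        out.append((c[i].round(),st[i,4],np.median(top,0).round(4),top.mean(0).round(4),np.array(e[0])/1000,e[1]))
    return p,d,out
E
python3 - <<'E'
from h import *
np.set_printoptions(suppress=True)
yaw=np.radians(21);mid=np.array([.628,.0585])
env.reach([*mid,.25],R(yaw))
p,d,o=orange();cv2.imwrite("pics/w1.png",p[:,:,::-1])
for x in o:print(x)
for n in("key_left_top","key_right_top","die_tip"):print(n,[(np.round(r["at"],3),round(r["score"],2)) for r in tip_of("wrist",n)[:2]])
s=env.sense();print(s["t"],s["ee_pos"],s["joint_positions"],s["wrist_force"])
E
```

```text
(array([252., 197.]), np.int32(329), array([0.6394, 0.0296, 0.0785]), array([0.6395, 0.0296, 0.0785]), array([0.6396142 , 0.02962942]), 11.324183464050293)
(array([306., 200.]), np.int32(323), array([0.6204, 0.0867, 0.0785]), array([0.6204, 0.0864, 0.0785]), array([0.62066681, 0.08658257]), 11.661567687988281)
key_left_top [(array([0.619, 0.087, 0.08 ]), 0.64)]
key_right_top [(array([0.637, 0.03 , 0.077]), 0.81)]
die_tip [(array([0.564, 0.036, 0.079]), 0.81)]
3.6167 [0.62792882 0.05913413 0.24991949] [-0.41773058  0.41045151  0.36344229  1.63623436 -0.15806762  1.12410085
  1.92483908] [-0.46070809 -0.45286649  0.27862731]
```

View pics/w1.png

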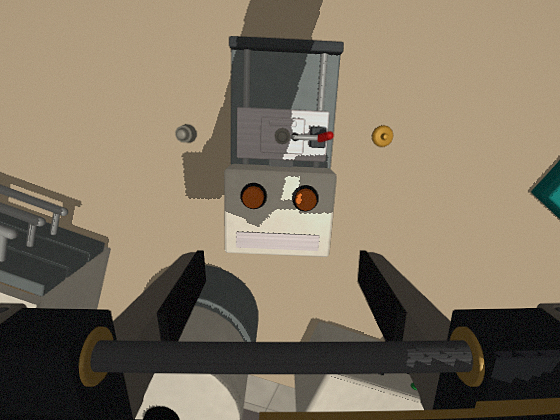

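```bash
python3 - <<'E'
from h import *
np.set_printoptions(suppress=True,precision=4)
yaw=np.radians(18.4);mid=np.array([.6301,.0581])
def st(t):
    s=env.sense();print(t,round(s["t"],2),s["ee_pos"],s["wrist_force"],round(s["gripper_width"],4),s["grasp_force"])
env.reach([*mid,.12],R(yaw));st("above")
env.movel([*mid,.0745],R(yaw),rate=.06);st("low")
effector.grasp(30);st("grip")
for z in(.0715,.0685,.0665):
    env.movel([*mid,z],rate=.03);st("down")
p,d,o=orange();cv2.imwrite("pics/w2.png",p[:,:,::-1])
E
```

```text
above 4.2 [0.6309 0.0581 0.1208] [ 0.2169 -1.0066  0.2754] 0.0918 0.0
low 5.11 [0.6304 0.0581 0.0747] [0.7792 0.3439 0.7037] 0.0915 0.0
grip 5.43 [0.6305 0.058  0.075 ] [-0.1465 -0.7536  3.5016] 0.0815 30.00661611557007
down 5.68 [0.6305 0.058  0.0722] [-1.0182 -1.0413  5.4918] 0.0815 30.016943514347076
down 5.93 [0.6305 0.058  0.0695] [-2.0968 -0.717   7.5394] 0.0815 30.02703219652176
down 6.18 [0.6306 0.058  0.0677] [-3.0028 -0.0957  8.7973] 0.0816 30.03212034702301
```

View pics/w2.png

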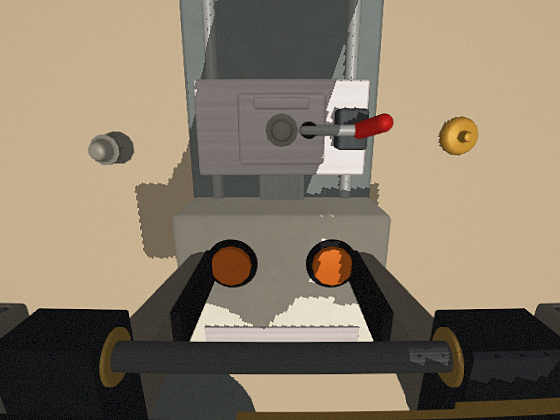

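The fingers grip the caps at pixels (232,265) and (331,263), and the keys are going down. The force is about 9 N in total. Next I press slightly deeper and watch the die.

```bash
python3 - <<'E'
from h import *
np.set_printoptions(suppress=True,precision=4)
mid=np.array([.6301,.0581]);ux=np.array([.949,.316])
env.movel([*mid,.0650],rate=.03)
for i in range(6):
    p,d,o=orange();r=tip_of("wrist","die_tip")[:1];s=env.sense()
    print(round(s["t"],2),s["ee_pos"][2],s["wrist_force"],s["gripper_width"],[(x["at"],(np.array(x["at"])[:2]-mid)@ux) for x in r],[x[2][2] for x in o])
    env.pause(.6)
E
```

```text
6.58 0.06644906084629228 [-2.9626 -0.722  10.2366] 0.0814591099268935 [([0.5489, 0.0292, 0.0783], np.float64(-0.08619119999999994))] [np.float64(0.07), np.float64(0.0701)]
7.28 0.06646789328178704 [-3.032   0.0504 10.597 ] 0.08147067272285655 [([0.5366, 0.0264, 0.0772], np.float64(-0.09874870000000002))] [np.float64(0.0701), np.float64(0.0702)]
7.98 0.06646068948019256 [-2.7831 -0.371   9.5125] 0.08131528123340005 [([0.5224, 0.022, 0.0806], np.float64(-0.11361490000000002))] [np.float64(0.0701), np.float64(0.0701)]
8.68 0.06649240326332062 [-2.8969 -0.9385  9.8959] 0.08136473282436253 [([0.5077, 0.0184, 0.0786], np.float64(-0.12870279999999995))] [np.float64(0.07), np.float64(0.0701)]
9.38 0.0664516440284046 [-2.8246 -0.5358 10.1767] 0.08108041595685124 [([0.5049, 0.0165, 0.079], np.float64(-0.13196039999999998))] [np.float64(0.0701), np.float64(0.0701)]
10.08 0.06645561572249657 [-2.7767 -0.3335  9.8599] 0.08117317109513908 [([0.5042, 0.0153, 0.078], np.float64(-0.1330039))] [np.float64(0.0701), np.float64(0.0702)]
```

The carriage has stopped: the die sits about 130 mm from the key line, as expected when fully out. Now I release, retreat and check.

```bash
python3 - <<'E'
from h import *
np.set_printoptions(suppress=True,precision=4)
mid=np.array([.6301,.0581]);ux=np.array([.949,.316])
env.pause(.4)
effector.release()
env.movel([*mid,.2],rate=.1); env.pause(.3)
p,d,o=orange();r=tip_of("wrist","die_tip")[:1]
cv2.imwrite("pics/w3.png",p[:,:,::-1])
s=env.sense();print(s["t"],s["ee_pos"],s["wrist_force"],s["gripper_width"],[(x["at"],(np.array(x["at"])[:2]-mid)@ux) for x in r],[x[2] for x in o])
E
```

```text
13.3417 [0.63   0.0581 0.1999] [-0.3663 -0.7029  0.0996] 0.09221866457699666 [([0.506, 0.0179, 0.0771], np.float64(-0.13047409999999998))] [array([0.6394, 0.0296, 0.0785]), array([0.6205, 0.0863, 0.0786])]
```

View pics/w3.png

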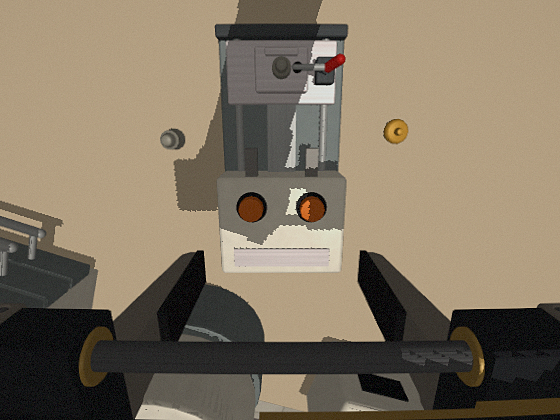

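The picture shows the carriage fully out, with the die at (282,67). Both keys are up at (251,207) and (312,206), and the spare die and casting look undisturbed.

```bash
python3 -c "
from station import *
print(workorder.finish_job())"
```

```text
the job is handed in; nothing more can be done
None
```

The job is handed in and the final check showed the carriage fully out, both keys back up and the arm clear, but the keys were gripped on their outer sides and drawn down by friction (grip 30 N) rather than pressed on top, because the gripper can't be set to an in-between width.

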